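Take the channel width off a marked-out clasp plate with the gauge tweezers

TASK

Pick up the sprung gauge tweezers by their finger rests and take the channel width off the brass clasp plate on the steel bench block: squeeze gently until the tips, held just above the middle of the plate with the tweezers lying along the two long scribed lines, stand over those lines, 12 mm apart. Never pinch the fine tips shut, do not press on or shift the plate, and leave the loupe, tin and spool alone. Finish still holding the tweezers steady at that gap, tips close above the lines without touching, so that I can tighten the lock screw.

Things in the scene. Friction and masses are not known exactly. Their poses are not given: they have to be found in the camera images.
- tweezers: Sprung steel tweezers, 165 mm long, 14 mm high, 52 g, lying flat, blades side by side; brass quadrant bar and lock screw (top 16 mm high) across the blades near the tail. Origin: on the centre line at underside height, below the middle of the finger rests; x along the centre line to the tips (ends at x = 55 mm), y to the left blade, z up; tail joint at x = -95, tail ends at x = -110.
- finger_rests (a point): Where to grip: midway between the finger rests, 7 mm above the tweezers' origin. Rests: dark-grooved flats 26 mm long (along x), 14 mm high, one on the outside of each blade; 34 mm over them when free, 24 mm and parallel when the tips are 12 mm apart. 1 mm of squeeze here closes the tip gap by 1.57 mm. Balance point 24 mm tailward.
- blade_left (a joint): Closing angle of the left blade about the tail joint, rad: 0 free (tip gap 28 mm), 0.0533 at a gap of 12 mm, 0.093 shut, evenly between; the right blade always has the same. The squeeze at the finger rests grows evenly from 0 N (free) to 6.5 N at 12 mm and 11 N when the tips meet.
- tip_left (a point): Inner lower corner at the end of the left blade's tip (the tips are 4 mm high, their underside level with that of the finger rests). The tip gap is the distance between tip_left and tip_right.
- tip_right (a point): The same corner on the right blade's tip.
- tips_middle (a point): Point on the tweezers' centre line midway between the tips, at tips' underside height (x = +54, z = +0.5 in the tweezers' frame); axes as the tweezers'.
- clasp_plate: Loose brass plate 60 x 38 x 3 mm, 60 g, with a 4 mm rivet hole near each corner, lying on the bench block. Origin: centre of its underside, z up, top at z = 3. Two thin dark scribed lines run along its whole length (x axis) at y = +6 and y = -6 mm; a short thin line across marks its middle (x = 0). The tweezers may come from either end.
- bench_block: Steel bench block in a black rubber shoe, 70 x 70 x 23 mm, does not move; origin at the centre of its underside on the worktop (z = 0).
- loupe: Small folding loupe, 26 x 32 x 14 mm, bystander; origin under its middle.
- tin_grey: Round grey tin, 35 mm wide, 21 mm high, bystander; origin under its middle.
- solder_spool: Small spool of solder wire, 36 mm wide, 20 mm high, bystander; origin under its middle.
Things that resemble listed ones, but are neither listed nor needed, are in the scene too. Leave any pink look-alike of the bench_block alone.

How it is judged:
By the outcome, as a careful person would: the job done as asked, in the order asked, and still so for the second after the job is handed in, while the arm keeps its last pose, push and grip.
It also fails if it takes over 45 s, if anything falls off the work surface, if the arm or the gripper's body presses on something with over 40 N, if the wrist force passes 120 N, or if a joint passes its speed limit or range.

ROBOT

A 6-joint arm with a two-finger parallel gripper is mounted at the origin on a cart in front of the work surface, level with it; the furniture and walls round the work are solid. World frame = base frame: x ahead of the robot, y to its left, z up, the work surface at z = 0. Lengths are in m, angles in rad, forces in N, time in s.
With the tool pointing down it reaches from about 0.3 to 0.775 m from the base axis. Payload 14.6 kg.
Tool frame: the origin (TCP) lies at the very end of the fingers, on their centre line; the grasp point (between the pads) lies 19 mm behind it; z points along the fingers, y is the line along which they close (so a half turn about z gives the same grasp; the last joint's range is limited). The gripper opens to 94 mm and grips with 3 to 60 N. Pads are 16 mm wide; open, the fingers measure 119 mm over their backs; the gripper's body (75 mm by 177 mm) begins 78 mm behind the grasp point.
Start: joints at [-1.254, 0.3, 1.521, -0, 1.321, -0.067], TCP at [0.206, -0.51, 0.177] pointing down, gripper open.
Joint ranges: [-3.03, 3.03], [-0.79, 2.21], [0.23, 2.52], [-1.04, 4.18], [0, 3.07], [-2.55, 2.55]. Speed limits (rad/s): [2.22, 2.22, 2.57, 3.14, 3.14, 3.14].

INTERFACE

Orientations are given as a rotation vector (axis times angle).
In Python, from bench import arm gives the robot as it stands.
- The arm moves only by the tool drive_tool, never from a script. Its argument "moves" is a list of rows, each a list of 5 numbers: the opening, from 0 (shut) to 1 (fully open), then the shift along the world's x, y, z in mm, then the turn about the world's z in degrees. A call has 1 to 8 rows; each row is the pose to reach, as a shift and turn from the pose commanded when the call began; what a row does not reach only later rows make up. A row lasts 1/12 s, in which the tool goes at most 41.7 mm and 7.16 degrees, less where a joint would pass 70% of its speed; a pose out of reach is approached as far as the arm can. A call with a gripper value outside its range is refused whole. The fingers move at their own pace and stop on an object; "grip_force" is the grip in N (left out, the last holds). Time passes only in rows, so rows that repeat a pose let the fingers close. It gives the time, the measured TCP pose, the force, the opening and the grip force at its end, in the units of the state.
- arm.sense(): the state, without advancing time (a new reading comes with each control period).
- arm.capture(name): name is "side" or "top" or "wrist"; returns the picture (420x560x3 uint8, red, green, blue); there is no depth.
- arm.camera_params(name): a dict with "intrinsics" (3x3 intrinsics, pixels), "xyz" and "rotation" of the camera in the world; the wrist camera has in their place "hand_eye" (4x4, takes a point from camera to tool coordinates, whose origin is the TCP and whose axes are the flange's). Camera axes: x right, y down, z forward; pixel columns grow to the right and rows downward; lengths in m; the calibration is good to about 2 mm. A picture is of the moment at which its call begins: read the wrist's pose just before it. camera_params takes no time and is no camera call.
- arm.job_done(): hands the job in; it is judged then, once.
The state is a dict: "time": time; "joints": joint angles; "joint_vel": joint speeds; "tau": joint torques, N m; "tool_pos": TCP position; "tool_rot": TCP orientation; "wrist_force": force on the tool from outside, world axes, zero at the start; "wrist_torque": the same for the moment, N m; "opening": opening from 0.0 (shut) to 1.0 (fully open); "grip_force": force on a finger pad.
Only numpy, scipy, OpenCV 4.12 (cv2) and the standard library are available. Lean on these libraries where they do the work, as an engineer would, in place of code of your own. Each camera call takes 0.05 s, during which the arm holds its last target. There are 200 camera calls.

## Working session

There is one attempt and no reset: what is moved stays moved. The work goes in short steps, Python scripts to look and compute and a tool call to move; the robot and the scene stay as the last step left them, time stands still between calls to the robot, and variables do not carry over. Pictures are saved under pics/ and viewed, at most 10 in all, crops included, and the job is handed in when it is done.

Besides the shell and the picture viewer there is one more tool, called after ">>>" as name([rows], argument=value, ...), one row to a line, values as JSON. drive_tool: Moves the arm, as the interface text tells. Its arguments: {"type":"object","properties":{"moves":{"type":"array","items":{"type":"array","items":{"type":"number"}}},"grip_force":{"type":"number"}},"required":["moves"]}

```bash
mkdir -p pics; ls
python3 - <<'E'
from bench import arm
import cv2,numpy as np
s=arm.sense(); print(s)
for n in("top","side"):
    im=arm.capture(n); cv2.imwrite(f"pics/{n}0.png",im[:,:,::-1]); p=arm.camera_params(n); print(n,p)
print(arm.camera_params("wrist"))
E
```

```text
pics
{'time': 0.0, 'joints': array([-1.25360288e+00,  3.00440359e-01,  1.52158191e+00, -1.58928651e-05,
        1.32070233e+00, -6.66143500e-02]), 'joint_vel': array([ 0.00193837, -0.00218302,  0.00028856, -0.00088906, -0.00042358,
       -0.0001069 ]), 'tau': array([-5.46589145e-04, -5.31802046e+01, -3.52736986e+01,  7.07854866e-02,
        2.43411813e-02, -9.38010339e-05]), 'tool_pos': array([ 0.20584285, -0.50970903,  0.17660286]), 'tool_rot': array([-3.08282033e+00, -5.98982520e-01,  2.46095585e-04]), 'wrist_force': array([-0.64417003, -0.30503449, -0.29149016]), 'wrist_torque': array([-0.02453743, -0.01067921,  0.01055439]), 'grip_force': 0.0, 'opening': 0.999123484725347}
top {'intrinsics': array([[479.75901718,   0.        , 277.30627585],
       [  0.        , 479.75901718, 211.27576595],
       [  0.        ,   0.        ,   1.        ]]), 'xyz': array([0.40042015, 0.03515923, 0.95577737]), 'rotation': array([-2.11603521,  2.17484218, -0.20329102])}
side {'intrinsics': array([[404.79842171,   0.        , 284.64317701],
       [  0.        , 404.79842171, 206.1575007 ],
       [  0.        ,   0.        ,   1.        ]]), 'xyz': array([ 0.47155124, -0.68472177,  0.74445427]), 'rotation': array([-2.36194947,  0.06307568, -0.05619768])}
{'intrinsics': array([[362.05268545,   0.        , 286.110282  ],
       [  0.        , 362.05268545, 211.23007132],
       [  0.        ,   0.        ,   1.        ]]), 'hand_eye': array([[ 5.42105811e-04, -9.69390789e-01, -2.45522310e-01,
         6.99457243e-02],
       [ 9.99999580e-01,  7.06849358e-04, -5.82870342e-04,
        -8.28518640e-05],
       [ 7.38576428e-04, -2.45521891e-01,  9.69390765e-01,
        -2.06959083e-01],
       [ 0.00000000e+00,  0.00000000e+00,  0.00000000e+00,
         1.00000000e+00]])}
```

View pics/top0.png

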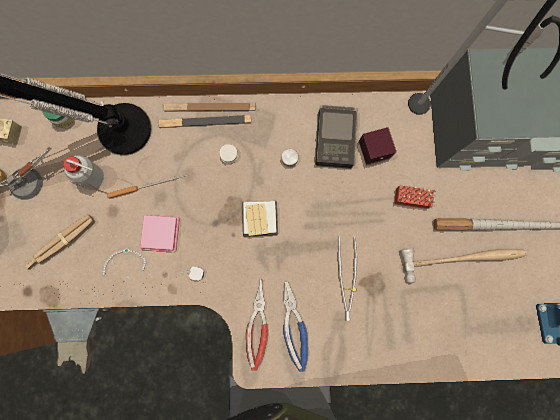

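View pics/side0.png

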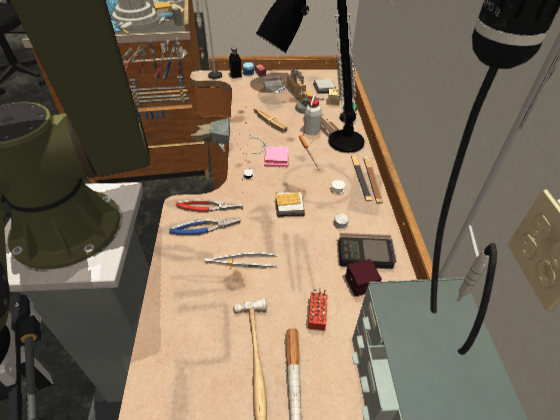

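The top view shows the tweezers with the tail near (348,318), tips near (340,238) and (355,238), and the brass bar near (348,290). The block and plate are near (260,218). The side view shows the tweezers at (240,260) and the block at (290,204).

```bash
cat > h.py <<'E'
from bench import arm
import cv2,numpy as np
from scipy.spatial.transform import Rotation as R
def cam(n,s=None):
    p=arm.camera_params(n);K=p["intrinsics"]
    if n!="wrist": return K,R.from_rotvec(p["rotation"]).as_matrix(),np.array(p["xyz"])
    H=p["hand_eye"];s=s or arm.sense();T=R.from_rotvec(s["tool_rot"]).as_matrix()
    return K,T@H[:3,:3],s["tool_pos"]+T@H[:3,3]
def plane(c,uv,z):
    K,Rm,t=c;uv=np.atleast_2d(uv).astype(float)
    d=np.c_[uv,np.ones(len(uv))]@np.linalg.inv(K).T@Rm.T
    return t+d*((z-t[2])/d[:,2])[:,None]
def proj(c,P):
    K,Rm,t=c;q=(np.atleast_2d(P)-t)@Rm@K.T
    return q[:,:2]/q[:,2:]
def tri(c1,u1,c2,u2):
    A=[];b=[]
    for (K,Rm,t),u in((c1,u1),(c2,u2)):
        d=Rm@np.linalg.inv(K)@[u[0],u[1],1];d/=np.linalg.norm(d);M=np.eye(3)-np.outer(d,d);A.append(M);b.append(M@t)
    return np.linalg.lstsq(np.vstack(A),np.hstack(b),rcond=None)[0]
E
python3 - <<'E'
from h import *
c=cam("top")
print(plane(c,[(348,318),(339.5,238),(355,238),(348,290)],.007).round(4))
print(plane(c,[(243,203),(275,202),(277,235),(246,236)],.024).round(4))
s=arm.sense();print(R.from_rotvec(s["tool_rot"]).as_matrix().round(3)); print(cam("wrist")[2],cam("wrist")[1])
im=cv2.imread("pics/top0.png")
a=cv2.resize(im[190:250,230:290],(400,400),interpolation=cv2.INTER_CUBIC);b=cv2.resize(im[230:330,300:400],(400,400),interpolation=cv2.INTER_CUBIC)
cv2.imwrite("pics/c0.png",np.hstack([a,b]))
E
```

```text
[[ 0.3454 -0.1205  0.007 ]
 [ 0.5015 -0.1118  0.007 ]
 [ 0.5007 -0.1428  0.007 ]
 [ 0.3989 -0.1233  0.007 ]]
[[0.5741 0.0781 0.024 ]
 [0.5745 0.015  0.024 ]
 [0.5089 0.0129 0.024 ]
 [0.5085 0.0734 0.024 ]]
[[ 0.927  0.374 -0.   ]
 [ 0.374 -0.927  0.001]
 [ 0.    -0.001 -1.   ]]
[ 0.27075149 -0.48366639  0.38360431] [[ 0.37495885 -0.89851688 -0.22819572]
 [-0.92703977 -0.36388995 -0.09045088]
 [-0.00176649  0.24546187 -0.96940464]]
```

View pics/c0.png

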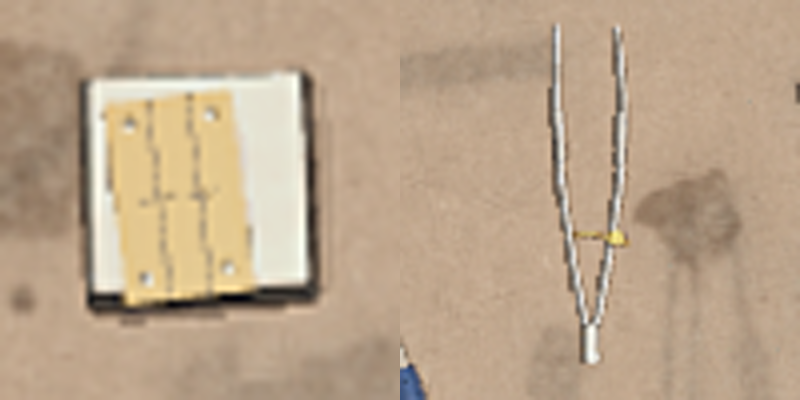

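The left crop shows the plate on the block, tilted a few degrees, with the scribed lines running roughly along world x. The right crop shows the tweezers with the tail towards the robot and the brass bar near the tail. I'll approach from the near end and go to a viewing pose first.

>>> drive_tool([
  [1,39,65,0,-5],
  [1,78,130,0,-10],
  [1,117,194,-10,-15],
  [1,156,259,-25,-20],
  [1,195,324,-40,-22],
  [1,234,388,-60,-22],
  [1,234,388,-60,-22],
  [1,234,388,-60,-22],
])

```text
time: 0.77
tool_pos: [0.3769, -0.2251, 0.1397]
tool_rot: [3.142, -0.001, 0.0]
wrist_force: [1.6, -0.8, -0.1]
opening: 0.999
grip_force: 0.0
```

>>> drive_tool([
  [1,0,0,0,0],
  [1,0,0,0,0],
  [1,0,0,0,0],
  [1,0,0,0,0],
  [1,0,0,0,0],
])

```text
time: 1.18
tool_pos: [0.376, -0.2281, 0.1401]
tool_rot: [3.141, -0.003, 0.0]
wrist_force: [0.2, -0.6, -0.6]
opening: 0.995
grip_force: 0.0
```

Run:
```python
from h import *
import pickle
s=arm.sense();im=arm.capture("wrist");cv2.imwrite("pics/w1.png",im[:,:,::-1]);pickle.dump(s,open("w1.pkl","wb"))
print(s["tool_pos"],s["tool_rot"],s["joint_vel"].round(3),s["joints"])
```

```text
[ 0.37597937 -0.22812234  0.14012015] [ 3.14142951e+00 -3.43757092e-03  1.80630541e-04] [ 0.002 -0.001  0.001 -0.     0.001  0.003] [-6.28640005e-01  8.99904022e-02  1.86245263e+00 -6.78996283e-05
  1.18896185e+00  9.44370155e-01]
```

View pics/w1.png

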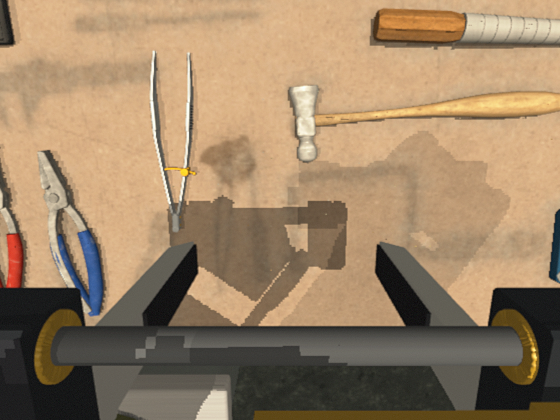

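The wrist view shows the tweezers with tips at (154,54) and (189,55), the bar at (183,171) and the tail at (175,228). The fingers are at the bottom of the frame. I'll move closer for a second view.

>>> drive_tool([
  [1,5,20,-8,0],
  [1,10,45,-16,0],
  [1,15,70,-24,0],
  [1,20,95,-32,0],
  [1,24,106,-40,0],
  [1,24,106,-40,0],
  [1,24,106,-40,0],
  [1,24,106,-40,0],
])

```text
time: 1.9
tool_pos: [0.4005, -0.1221, 0.1004]
tool_rot: [3.141, -0.002, 0.001]
wrist_force: [0.1, -0.2, 0.4]
opening: 1.0
grip_force: 0.0
```

Run:
```python
from h import *
import pickle
s=arm.sense();im=arm.capture("wrist");cv2.imwrite("pics/w2.png",im[:,:,::-1]);pickle.dump(s,open("w2.pkl","wb"))
print(s["tool_pos"],s["tool_rot"],s["joint_vel"].round(3),s["joints"])
```

```text
[ 0.40046199 -0.1220806   0.10043663] [ 3.14129445e+00 -1.76454158e-03  6.09656437e-04] [-0.008 -0.001 -0.001 -0.001 -0.001  0.003] [-3.83340045e-01  9.36673974e-02  1.96042467e+00 -1.48125343e-04
  1.08702935e+00  1.18864860e+00]
```

View pics/w2.png

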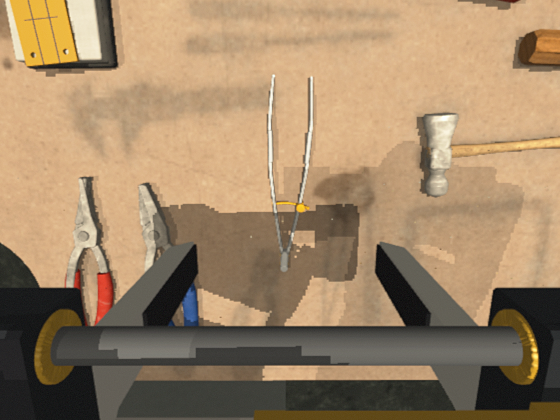

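This view shows the tips at (273,77) and (311,78), the bar screw at (300,208) and the tail at (285,268). The plate corner is at top left. Next I'll segment the blades and triangulate.

Run:
```python
from h import *
import pickle
def seg(n,box):
    im=cv2.imread(f"pics/{n}.png");h=cv2.cvtColor(im,cv2.COLOR_BGR2HSV);x0,y0,x1,y1=box
    m=((h[...,1]<60)&(h[...,2]>150));M=np.zeros_like(m);M[y0:y1,x0:x1]=m[y0:y1,x0:x1];
    k,l,st,c=cv2.connectedComponentsWithStats(M.astype(np.uint8));
    return M,im
res={}
for n,b in(("w1",(140,40,200,166)),("w2",(262,64,322,200))):
    s=pickle.load(open(n+".pkl","rb"));c=cam("wrist",s);M,im=seg(n,b);ys,xs=np.nonzero(M)
    L=[];Rr=[]
    for y in range(b[1],b[3]):
        x=np.nonzero(M[y])[0]
        if len(x)<2: continue
        g=np.argmax(np.diff(x)); 
        if np.diff(x)[g]<6: continue
        L.append((x[:g+1].mean(),y,g+1));Rr.append((x[g+1:].mean(),y,len(x)-g-1))
    L=np.array(L);Rr=np.array(Rr)
    print(n,"L",L[0],"R",Rr[0],len(L));res[n]=(c,L,Rr)
    PL=plane(c,L[:,:2]+.5,.007)[::8];PR=plane(c,Rr[:,:2]+.5,.007)[::8]
    print(np.c_[PL[:,:2],PR[:,:2],L[::8,2],Rr[::8,2],(PL[:,1]-PR[:,1])].round(4))
    h=cv2.cvtColor(im,cv2.COLOR_BGR2HSV);y0,x0=(160,158) if n=="w1" else (196,270)
    sub=h[y0:y0+24,x0:x0+42];br=(sub[...,1]>170)&(sub[...,2]>150);yy,xx=np.nonzero(br);print("brass",xx.mean()+x0,yy.mean()+y0,xx.min()+x0,xx.max()+x0,br.sum()); res[n+"b"]=(xx[xx>xx.max()-8].mean()+x0,yy[xx>xx.max()-8].mean()+y0)
c1,L1,R1=res["w1"];c2,L2,R2=res["w2"]
print("tips",tri(c1,L1[0,:2],c2,L2[0,:2]),tri(c1,R1[0,:2],c2,R2[0,:2]),"screw",tri(c1,res["w1b"],c2,res["w2b"]))
# blades heights: the bar's x as common point
```

```text
w1 L [153.  52.   3.] R [188.  52.   1.] 114
[[ 0.5028 -0.1128  0.5027 -0.1434  3.      1.      0.0305]
 [ 0.4963 -0.1118  0.4962 -0.1429  2.      3.      0.0311]
 [ 0.4897 -0.1107  0.4896 -0.1425  3.      3.      0.0317]
 [ 0.483  -0.1097  0.483  -0.142   4.      3.      0.0323]
 [ 0.4763 -0.1086  0.4763 -0.1416  3.      3.      0.0329]
 [ 0.4695 -0.108   0.4695 -0.1415  3.      4.      0.0336]
 [ 0.4627 -0.1073  0.4626 -0.1406  3.      3.      0.0333]
 [ 0.4558 -0.1076  0.4557 -0.1397  3.      4.      0.0321]
 [ 0.4488 -0.1074  0.4487 -0.1388  4.      3.      0.0314]
 [ 0.4417 -0.1077  0.4416 -0.1378  4.      4.      0.0302]
 [ 0.4345 -0.1075  0.4345 -0.1378  3.      3.      0.0303]
 [ 0.4273 -0.1078  0.4273 -0.1373  3.      3.      0.0296]
 [ 0.42   -0.109   0.42   -0.1359  3.      3.      0.0269]
 [ 0.4126 -0.1092  0.4126 -0.1354  3.      3.      0.0261]
 [ 0.4052 -0.1104  0.4051 -0.1339  3.      3.      0.0235]]
brass 181.01941747572815 170.39805825242718 164 195 103
w2 L [273.  76.   3.] R [311.  76.   1.] 124
[[ 0.503  -0.1125  0.503  -0.1422  3.      1.      0.0297]
 [ 0.4971
[... 355 characters left out ...]
-0.1092  0.4602 -0.1417  4.      4.      0.0325]
 [ 0.4538 -0.1096  0.4538 -0.141   5.      4.      0.0314]
 [ 0.4474 -0.1095  0.4474 -0.1407  5.      5.      0.0312]
 [ 0.4409 -0.1094  0.4409 -0.1399  5.      5.      0.0305]
 [ 0.4343 -0.1089  0.4343 -0.14    4.      3.      0.0311]
 [ 0.4276 -0.1093  0.4276 -0.1393  3.      3.      0.03  ]
 [ 0.4209 -0.11    0.4209 -0.1377  3.      3.      0.0277]
 [ 0.4141 -0.1108  0.4141 -0.1369  3.      3.      0.0261]
 [ 0.4072 -0.1116  0.4072 -0.1353  3.      3.      0.0237]]
brass 295.8220338983051 205.6864406779661 276 308 118
tips [ 0.50346154 -0.11201903  0.00578023] [ 0.50376749 -0.14202432  0.00332385] screw [ 0.39689202 -0.13744265  0.00116746]
```

The triangulated tips are at x≈0.5035 and z≈4 mm, so the tweezers lie on the worktop. That puts the finger-rest centre at about (0.448, -0.125) with yaw ≈ -2°. I'm descending on the rests now.

>>> drive_tool([
  [0.6,20,-1,-10,-1],
  [0.6,47.5,-3,-30,-2],
  [0.6,47.5,-3,-55,-2],
  [0.6,47.5,-3,-75,-2],
  [0.6,47.5,-3,-88,-2],
  [0.6,47.5,-3,-94,-2],
  [0.6,47.5,-3,-97,-2],
  [0.6,47.5,-3,-97,-2],
])

```text
time: 2.62
tool_pos: [0.448, -0.1246, 0.0032]
tool_rot: [3.141, -0.056, 0.0]
wrist_force: [-0.2, 0.1, 0.2]
opening: 0.604
grip_force: 0.0
```

>>> drive_tool([
  [0.45,0,0,0,0],
  [0.45,0,0,0,0],
  [0.45,0,0,0,0],
])

```text
time: 2.87
tool_pos: [0.4484, -0.1243, 0.0038]
tool_rot: [3.141, -0.055, 0.002]
wrist_force: [1.1, -1.1, -0.3]
opening: 0.456
grip_force: 0.0
```

Run:
```python
from h import *
s=arm.sense();im=arm.capture("wrist")
cv2.imwrite("pics/w3.png",im[:,:,::-1]);print(s["tool_pos"],s["tool_rot"],s["wrist_force"],s["opening"])
```

```text
[ 0.4483849  -0.12428416  0.0037748 ] [ 3.14065011e+00 -5.51768169e-02  2.06991900e-03] [ 1.14758846 -1.10675845 -0.32659208] 0.45579132587421267
```

View pics/w3.png

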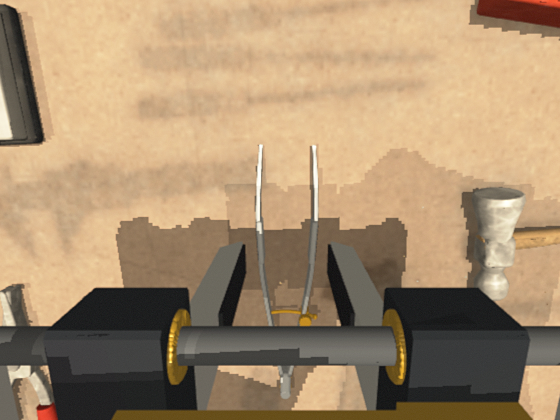

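Both fingers straddle the rests, with the tips at (262,146) and (314,146). I'll lower 1.5 mm and close gently, with a force cap well below the 11 N that would shut the tips.

>>> drive_tool([
  [0.42,0,0,-1.5,0],
  [0.38,0,0,-1.5,0],
  [0.36,0,0,-1.5,0],
  [0.34,0,0,-1.5,0],
  [0.32,0,0,-1.5,0],
  [0.31,0,0,-1.5,0],
  [0.31,0,0,-1.5,0],
  [0.31,0,0,-1.5,0],
], grip_force=8)

```text
time: 3.58
tool_pos: [0.4479, -0.1241, 0.0015]
tool_rot: [-3.141, 0.055, 0.0]
wrist_force: [-0.6, 0.2, 0.1]
opening: 0.308
grip_force: 0.0
```

>>> drive_tool([
  [0.29,0,0,0,0],
  [0.28,0,0,0,0],
  [0.275,0,0,0,0],
  [0.27,0,0,0,0],
  [0.27,0,0,0,0],
  [0.27,0,0,0,0],
])

```text
time: 4.08
tool_pos: [0.448, -0.1241, 0.0015]
tool_rot: [3.141, -0.055, 0.0]
wrist_force: [-1.0, 0.1, -0.7]
opening: 0.271
grip_force: 0.0
```

```bash
cat > tips.py <<'E'
from h import *
import sys
# tips in wrist view: whitish blades, rows from top
def tips(name,z,box=(200,60,380,235)):
    s=arm.sense();c=cam("wrist",s);im=arm.capture("wrist");cv2.imwrite(f"pics/{name}.png",im[:,:,::-1])
    print(s["tool_pos"],s["tool_rot"],s["wrist_force"],s["opening"],s["grip_force"])
    return s,c,im
E
python3 - <<'E'
from tips import *
s,c,im=tips("w4",0)
E
```

```text
[ 0.44797109 -0.12405416  0.00149771] [ 3.14110644e+00 -5.50349111e-02  3.42613170e-06] [-1.00664626  0.07305135 -0.74193395] 0.27072019725080243 0.0
```

View pics/w4.png

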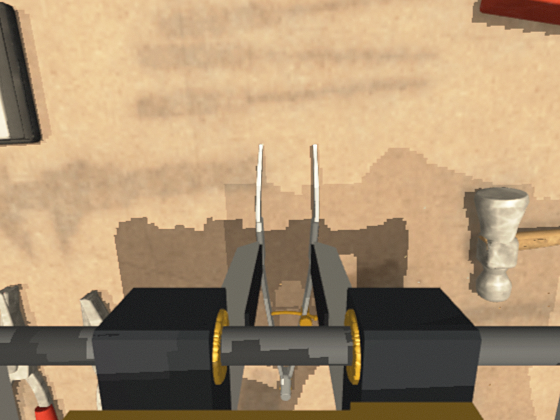

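The fingers look about level with the blades, but the reading shows no grip and the tips haven't moved. I'll check the geometry by projecting the expected finger edges.

Run:
```python
from h import *
s=arm.sense();c=cam("wrist",s);T=R.from_rotvec(s["tool_rot"]).as_matrix()
for x in(.008,-.008):
  for z in(0,-.005,-.01,-.019,-.03,-.05):
    print(x,z,[proj(c,s["tool_pos"]+T@[x,y,z])[0].round(1).tolist() for y in(-.01275,.01275)])
im=cv2.imread("pics/w4.png");cv2.imwrite("pics/w4c.png",cv2.resize(im[135:335,215:365],(600,800)[::1],interpolation=cv2.INTER_CUBIC)[:600])
```

```text
0.008 0 [[264.3, 226.7], [307.1, 226.7]]
0.008 -0.005 [[263.8, 229.2], [307.6, 229.2]]
0.008 -0.01 [[263.3, 231.7], [308.1, 231.8]]
0.008 -0.019 [[262.3, 236.7], [309.0, 236.7]]
0.008 -0.03 [[260.9, 243.4], [310.3, 243.4]]
0.008 -0.05 [[257.9, 257.8], [313.1, 257.8]]
-0.008 0 [[264.7, 252.0], [306.7, 252.0]]
-0.008 -0.005 [[264.2, 255.0], [307.2, 255.0]]
-0.008 -0.01 [[263.7, 258.1], [307.6, 258.1]]
-0.008 -0.019 [[262.7, 264.1], [308.6, 264.1]]
-0.008 -0.03 [[261.4, 272.2], [309.8, 272.2]]
-0.008 -0.05 [[258.6, 289.5], [312.5, 289.5]]
```

View pics/w4c.png

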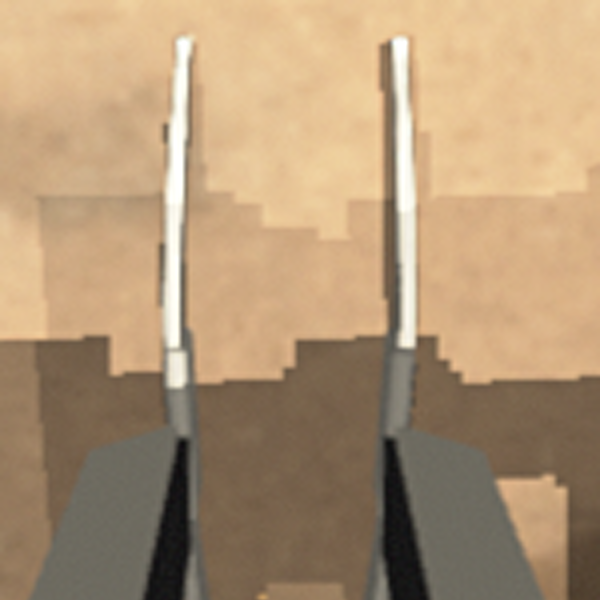

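The finger ends appear to sit over the blades instead of beside them. A combined crop of the fixed cameras should tell.

Run:
```python
from h import *
s=arm.sense();T=R.from_rotvec(s["tool_rot"]).as_matrix();out=[]
for n in("side","top"):
    c=cam(n);im=arm.capture(n)[:,:,::-1].copy();cv2.imwrite(f"pics/{n}5.png",im)
    p=proj(c,s["tool_pos"])[0];u,v=p.round().astype(int);print(n,p,proj(c,s["tool_pos"]+[0,0,.03]))
    k=60 if n=="side" else 60
    cr=cv2.resize(im[v-k:v+k,u-k:u+k],(400,400),interpolation=cv2.INTER_CUBIC)
    for dz in(0,.02):
      for dy in(-.0128,.0128):
        q=(proj(c,s["tool_pos"]+[0.008,dy,dz])[0]-[u-k,v-k]+.5)*400/(2*k);cv2.circle(cr,tuple(int(a) for a in q),3,(255,0,255) if dz else (0,255,0),-1)
    out.append(cr)
cv2.imwrite("pics/st5.png",np.hstack(out))
```

```text
side [251.70818343 260.74838154] [[251.22270068 252.54786503]]
top [346.5714757 264.9875063] [[349.11978221 264.1346537 ]]
```

View pics/st5.png

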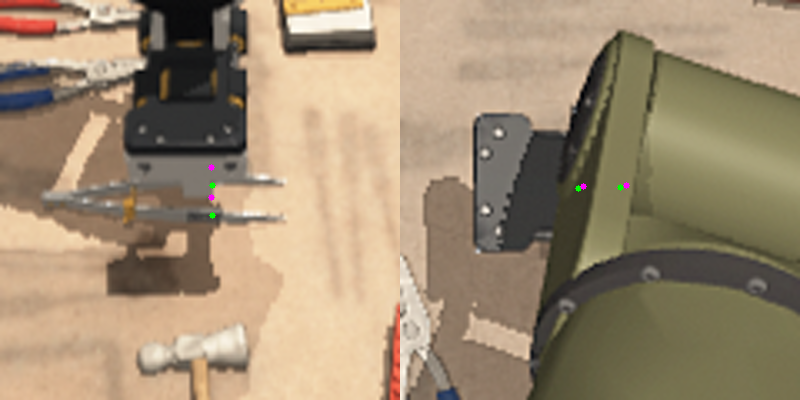

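The side crop shows the near finger ending at about (200,197) in the crop, roughly 20 mm above the reported TCP and above the grooved rest at (205,215). The wrist parallax agrees, at 22–28 mm. So the fingers physically end well short of the stated TCP. I'll open a little and go down in small steps, watching the force.

>>> drive_tool([
  [0.5,0,-0.5,0,0],
  [0.5,0,-0.5,0,0],
  [0.5,0,-0.5,0,0],
  [0.5,0,-0.5,0,0],
  [0.5,0,-0.5,-2,0],
  [0.5,0,-0.5,-4,0],
  [0.5,0,-0.5,-4,0],
])

```text
time: 4.82
tool_pos: [0.4477, -0.1245, -0.003]
tool_rot: [-3.141, 0.055, 0.001]
wrist_force: [0.3, 0.6, -0.2]
opening: 0.5
grip_force: 0.0
```

>>> drive_tool([
  [0.5,0,0,-2,0],
  [0.5,0,0,-4,0],
  [0.5,0,0,-6,0],
  [0.5,0,0,-6,0],
])

```text
time: 5.15
tool_pos: [0.4477, -0.1245, -0.0089]
tool_rot: [-3.141, 0.055, 0.001]
wrist_force: [0.6, -0.5, 0.1]
opening: 0.5
grip_force: 0.0
```

>>> drive_tool([
  [0.5,0,0,-1.5,0],
  [0.5,0,0,-3,0],
  [0.5,0,0,-4.5,0],
  [0.5,0,0,-4.5,0],
])

```text
time: 5.48
tool_pos: [0.4478, -0.1245, -0.0133]
tool_rot: [-3.141, 0.055, 0.0]
wrist_force: [0.4, 0.3, -0.0]
opening: 0.499
grip_force: 0.0
```

>>> drive_tool([
  [0.5,0,0,-1,0],
  [0.5,0,0,-2,0],
  [0.5,0,0,-2,0],
])

```text
time: 5.73
tool_pos: [0.4479, -0.1245, -0.0152]
tool_rot: [-3.141, 0.055, 0.0]
wrist_force: [-0.2, -0.9, -0.6]
opening: 0.5
grip_force: 0.0
```

Run:
```python
from h import *
s=arm.sense();print(s["tool_pos"],s["wrist_force"])
im=arm.capture("wrist")[:,:,::-1].copy();cv2.imwrite("pics/w6.png",im)
# finger-end inner corners for the three openings -> depth of finger end
for n,o in(("w2",.9999),("w3",.456),("w4",.2707),("w6",s["opening"])):
    g=cv2.cvtColor(cv2.imread(f"pics/{n}.png"),cv2.COLOR_BGR2GRAY)
    for r in(255,265):
        row=g[r]; d=np.nonzero(row<45)[0]; l=d[d<286];q=d[d>286]
        print(n,round(o,3),r,l.max() if len(l) else None,l.min() if len(l) else None,q.min() if len(q) else None,q.max() if len(q) else None)
```

```text
[ 0.44788315 -0.12452453 -0.01516268] [-0.20436335 -0.94579075 -0.56413519]
w2 1.0 255 196 2 377 386
w2 1.0 265 196 0 376 394
w3 0.456 255 244 239 328 333
w3 0.456 265 245 236 328 337
w4 0.271 255 261 258 311 315
w4 0.271 265 261 255 311 317
w6 0.5 255 240 235 332 337
w6 0.5 265 241 231 331 341
```

Fitting finger-edge pixels against opening puts the finger ends about 28–30 mm short of the TCP. I'll keep going down carefully.

>>> drive_tool([
  [0.5,0,0,-1.5,0],
  [0.5,0,0,-3,0],
  [0.5,0,0,-4.5,0],
  [0.5,0,0,-4.5,0],
])

```text
time: 6.12
tool_pos: [0.4478, -0.1245, -0.0198]
tool_rot: [-3.141, 0.055, 0.001]
wrist_force: [-0.5, 0.5, -1.2]
opening: 0.498
grip_force: 0.0
```

>>> drive_tool([
  [0.5,0,0,-1,0],
  [0.5,0,0,-2,0],
  [0.5,0,0,-3,0],
  [0.5,0,0,-3,0],
])

```text
time: 6.45
tool_pos: [0.4479, -0.1245, -0.0227]
tool_rot: [-3.141, 0.055, 0.0]
wrist_force: [0.1, -0.4, 0.5]
opening: 0.503
grip_force: 0.0
```

>>> drive_tool([
  [0.5,0,0,-1,0],
  [0.5,0,0,-2,0],
  [0.5,0,0,-2,0],
])

```text
time: 6.7
tool_pos: [0.4479, -0.1245, -0.0247]
tool_rot: [-3.141, 0.055, 0.0]
wrist_force: [0.6, 0.4, -0.3]
opening: 0.502
grip_force: 0.0
```

>>> drive_tool([
  [0.5,0,0,-0.5,0],
  [0.5,0,0,-1,0],
  [0.5,0,0,-1.5,0],
  [0.5,0,0,-1.5,0],
])

```text
time: 7.03
tool_pos: [0.4479, -0.1245, -0.0261]
tool_rot: [-3.141, 0.055, 0.0]
wrist_force: [0.1, 0.3, -0.1]
opening: 0.502
grip_force: 0.0
```

Still free. Now I'll close gently, watching the force.

>>> drive_tool([
  [0.45,0,0,0,0],
  [0.41,0,0,0,0],
  [0.38,0,0,0,0],
  [0.36,0,0,0,0],
  [0.35,0,0,0,0],
  [0.34,0,0,0,0],
  [0.34,0,0,0,0],
], grip_force=8)

```text
time: 7.62
tool_pos: [0.448, -0.1246, -0.026]
tool_rot: [3.141, -0.055, 0.0]
wrist_force: [0.5, -0.1, 0.8]
opening: 0.339
grip_force: 1.6
```

>>> drive_tool([
  [0.33,0,0,0,0],
  [0.32,0,0,0,0],
  [0.31,0,0,0,0],
  [0.3,0,0,0,0],
  [0.3,0,0,0,0],
])

```text
time: 8.03
tool_pos: [0.448, -0.1245, -0.026]
tool_rot: [-3.141, 0.055, -0.0]
wrist_force: [0.6, 0.3, 0.8]
opening: 0.301
grip_force: 3.8
```

```bash
cat > tips.py <<'E'
from h import *
def tips(name):
    s=arm.sense();c=cam("wrist",s);im=arm.capture("wrist")[:,:,::-1].copy();cv2.imwrite(f"pics/{name}.png",im)
    print(s["time"],s["tool_pos"].round(4),s["tool_rot"].round(4),s["wrist_force"].round(2),s["wrist_torque"].round(3),round(s["opening"],4),s["grip_force"])
    return s,c,im
E
python3 - <<'E'
from tips import *
s,c,im=tips("w7")
h=cv2.cvtColor(im,cv2.COLOR_BGR2HSV);M=((h[...,1]<60)&(h[...,2]>150))
for y in range(110,200,4):
    x=np.nonzero(M[y,225:350])[0]+225
    print(y,x.tolist())
print(plane(c,[(262,146),(314,146)],.004), proj(c,s["tool_pos"]+[0.055,0,.03]))
E
```

```text
8.0333 [ 0.448  -0.1245 -0.026 ] [-3.1411  0.0551 -0.    ] [0.58 0.34 0.8 ] [-0.03  -0.026  0.015] 0.3011 3.7725819647312164
110 []
114 []
118 []
122 []
126 []
130 []
134 []
138 []
142 []
146 []
150 [263, 264, 265, 266, 267, 307, 308, 309, 310, 311]
154 [263, 264, 265, 266, 267, 307, 308, 309, 310, 311]
158 [263, 264, 265, 266, 308, 309, 310, 311]
162 [263, 264, 265, 266, 308, 309, 310, 311]
166 [262, 263, 264, 265, 266, 308, 309, 310, 311, 312]
170 [262, 263, 264, 265, 309, 310, 311, 312]
174 [261, 262, 263, 264, 265, 309, 310, 311, 312, 313]
178 [261, 262, 263, 264, 265, 309, 310, 311, 312, 313]
182 [260, 261, 262, 263, 264, 265, 309, 310, 311, 312, 313]
186 [260, 261, 262, 263, 264, 309, 310, 311, 312, 313, 314]
190 [260, 261, 262, 263, 264, 310, 311, 312, 313, 314]
194 [259, 260, 261, 262, 263, 264, 310, 311, 312, 313, 314]
198 [259, 260, 261, 262, 263, 310, 311, 312, 313, 314]
[[ 0.50589611 -0.11518371  0.004     ]
 [ 0.50503138 -0.14024361  0.004     ]] [[281.63182853 151.46409652]]
```

The grip now reads 1.6 N at 31.9 mm and 3.8 N at 28.3 mm, matching the tweezers' spring. I'll squeeze a little more and lift.

>>> drive_tool([
  [0.29,0,0,0,0],
  [0.28,0,0,0,0],
  [0.27,0,0,0,0],
  [0.265,0,0,0,0],
  [0.265,0,0,0,0],
], grip_force=9)

```text
time: 8.5
tool_pos: [0.448, -0.1246, -0.026]
tool_rot: [-3.141, 0.055, -0.0]
wrist_force: [0.0, -0.5, 0.1]
opening: 0.263
grip_force: 6.1
```

>>> drive_tool([
  [0.265,0,0,2,0],
  [0.265,0,0,6,0],
  [0.265,0,0,14,0],
  [0.265,0,0,24,0],
  [0.265,0,0,35,0],
  [0.265,0,0,45,0],
  [0.265,0,0,50,0],
  [0.265,0,0,50,0],
])

```text
time: 9.17
tool_pos: [0.4487, -0.1248, 0.0255]
tool_rot: [3.14, -0.055, 0.004]
wrist_force: [-0.1, -0.4, -0.3]
opening: 0.265
grip_force: 5.8
```

>>> drive_tool([
  [0.265,0,15,0,0],
  [0.265,0,40,0,1],
  [0.265,0,65,0,2],
  [0.265,0,90,0,3],
  [0.265,0,115,0,4],
  [0.265,0,140,0,5],
  [0.265,0,160,0,6],
  [0.265,0,170,0,6],
])

```text
time: 9.83
tool_pos: [0.4476, 0.0472, 0.0237]
tool_rot: [-3.139, -0.113, 0.001]
wrist_force: [-0.6, -0.4, -1.7]
opening: 0.265
grip_force: 5.8
```

>>> drive_tool([
  [0.265,0,0,0,0],
  [0.265,0,0,0,0],
  [0.265,0,0,0,0],
  [0.265,0,0,0,0],
])

```text
time: 10.17
tool_pos: [0.448, 0.0445, 0.0239]
tool_rot: [3.14, 0.107, -0.0]
wrist_force: [-1.4, -0.8, 0.0]
opening: 0.267
grip_force: 5.8
```

Run:
```python
from tips import *
s,c,im=tips("w8")
h=cv2.cvtColor(im,cv2.COLOR_BGR2HSV)
m=((h[...,0]>12)&(h[...,0]<32)&(h[...,1]>110)&(h[...,2]>120)).astype(np.uint8);m[230:]=0
cs,_=cv2.findContours(m,cv2.RETR_EXTERNAL,cv2.CHAIN_APPROX_SIMPLE);cs=sorted(cs,key=cv2.contourArea)[-3:]
for k in cs: print(cv2.contourArea(k),cv2.boundingRect(k),cv2.minAreaRect(k))
```

```text
10.1667 [0.448  0.0445 0.0239] [ 3.1397e+00  1.0710e-01 -2.0000e-04] [-1.4  -0.78  0.03] [ 0.031 -0.046  0.017] 0.2668 5.8205777406692505
1.5 (197, 11, 3, 4) ((198.0, 12.5), (3.0, 2.0), 90.0)
11.5 (178, 6, 6, 7) ((180.1400146484375, 9.520008087158203), (5.800000190734863, 4.0), 53.13010025024414)
7717.5 (247, 14, 74, 121) ((284.6227111816406, 74.17285919189453), (119.33074951171875, 72.26287078857422), 88.31531524658203)
```

View pics/w8.png

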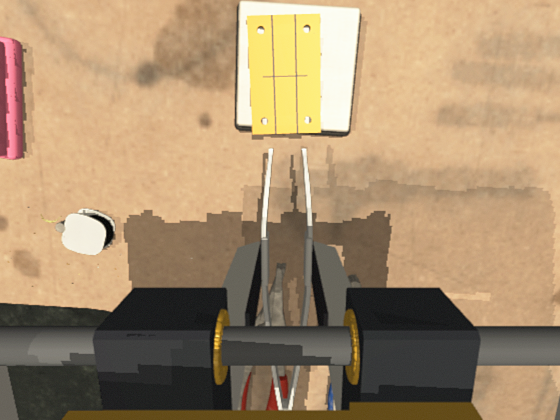

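The wrist view shows the held tweezers with tips at (271,150) and (304,150), just short of the plate. The plate's scribed lines are near columns 273 and 296, and the cross line is near row 76. Next I'll measure the lines and tips numerically.

```bash
cat > lines.py <<'E'
from tips import *
def measure(s,c,im,zt,verbose=1):
    h=cv2.cvtColor(im,cv2.COLOR_BGR2HSV);g=cv2.cvtColor(im,cv2.COLOR_BGR2GRAY).astype(float)
    m=((h[...,0]>12)&(h[...,0]<32)&(h[...,1]>110)&(h[...,2]>120)).astype(np.uint8);m[200:]=0;m[:,:220]=0;m[:,350:]=0
    k=max(cv2.findContours(m,cv2.RETR_EXTERNAL,cv2.CHAIN_APPROX_SIMPLE)[0],key=cv2.contourArea)
    rect=cv2.minAreaRect(k);box=cv2.boxPoints(rect);W=plane(c,box,zt)
    P=plane(c,k[:,0,:],zt)[:,:2];r=cv2.minAreaRect((P*1000).astype(np.float32));
    return rect,r
E
python3 - <<'E'
from lines import *
im=cv2.imread("pics/w8.png");s=arm.sense();c=cam("wrist",s)
print(measure(s,c,im,.026))
g=cv2.cvtColor(im,cv2.COLOR_BGR2GRAY).astype(float)
bg=cv2.medianBlur(g.astype(np.uint8),11).astype(float);d=np.clip(bg-g,0,None)
L={0:[],1:[]}
for y in list(range(24,68))+list(range(84,128)):
    for i,(a,b) in enumerate(((266,281),(289,302))):
        w=d[y,a:b]; w=np.where(w>0.4*w.max(),w,0)
        if w.max()>15: L[i].append((float((np.arange(a,b)*w).sum()/w.sum()),y))
f=[]
for i in(0,1):
    p=np.array(L[i]);q=np.polyfit(p[:,1],p[:,0],1);r=p[:,0]-np.polyval(q,p[:,1]);k=abs(r)<1;q=np.polyfit(p[k,1],p[k,0],1);f.append(q);print(i,len(p),k.sum(),q,r[k].std())
C=[]
for x in list(range(277,292)):
    w=d[70:83,x];C.append((x,(np.arange(70,83)*w).sum()/w.sum(),w.max()))
print(np.round(C,1).tolist())
row=np.median([q[1] for q in C])
for z in(.026,):
    A=plane(c,[(np.polyval(q,y),y) for q in f for y in(24,row,128)],z)[:,:2]*1000
    print(A.round(2),"spacing",A[1]-A[4],"centre",(A[1]+A[4])/2,"ang",[np.degrees(np.arctan2(*(A[j]-A[j+2])[::-1])) for j in(0,3)])
print("tool yaw",np.degrees(2*np.arctan2(s["tool_rot"][1],s["tool_rot"][0])))
# plate height: wrist vs top view centre of block-plate
t=cv2.imread("pics/top0.png");h=cv2.cvtColor(t,cv2.COLOR_BGR2HSV)
m=((h[...,0]>12)&(h[...,0]<30)&(h[...,1]>85)&(h[...,2]>150)).astype(np.uint8);mm=np.zeros_like(m);mm[195:242,238:285]=m[195:242,238:285]
k=max(cv2.findContours(mm,cv2.RETR_EXTERNAL,cv2.CHAIN_APPROX_SIMPLE)[0],key=cv2.contourArea);rt=cv2.minAreaRect(k);print("top",rt)
rw=measure(s,c,im,.026)[0];print("tri centre",tri(c,rw[0],cam("top"),rt[0]))
# tips and tail, w7 vs w8
for n in("w7","w8"):
    im=cv2.imread(f"pics/{n}.png");h=cv2.cvtColor(im,cv2.COLOR_BGR2HSV);M=((h[...,1]<60)&(h[...,2]>140))
    for y in(145,146,147,148,149,150,151,152,155): print(n,y,(np.nonzero(M[y,255:325])[0]+255).tolist())
    print(n,"tail",[(y,(np.nonzero((h[y,274:298,1]<50)&(h[y,274:298,2]>90))[0]+274).tolist()) for y in range(384,412,3)])
E
```

```text
(((284.6227111816406, 74.17285919189453), (119.33074951171875, 72.26287078857422), 88.31531524658203), ((539.9319458007812, 51.747230529785156), (59.977413177490234, 38.13261032104492), 5.254636287689209))
0 88 86 [3.36887639e-02 2.70860116e+02] 0.1337046228957117
1 88 88 [1.92168436e-02 2.94361960e+02] 0.10176729630484149
[[277.0, 75.9, 50.0], [278.0, 75.8, 52.0], [279.0, 75.8, 53.0], [280.0, 75.8, 51.0], [281.0, 76.1, 51.0], [282.0, 75.9, 52.0], [283.0, 75.9, 54.0], [284.0, 75.8, 52.0], [285.0, 75.8, 52.0], [286.0, 75.8, 50.0], [287.0, 75.6, 46.0], [288.0, 75.5, 40.0], [289.0, 75.6, 39.0], [290.0, 75.6, 38.0], [291.0, 75.7, 37.0]]
[[564.95  59.95]
 [539.85  57.53]
 [512.84  54.94]
 [565.77  48.02]
 [540.67  45.61]
 [513.66  43.02]] spacing [-0.81950266 11.91974261] centre [540.25732013  51.57324318] ang [np.float64(5.4907516369863005), np.float64(5.482327663979769)]
tool yaw 3.905469652126663
top ((256.10491943359375, 219.2074432373047), (29.984880447387695, 18.82494354248047), 83.1572265625)
tri centre [0.54100513 0.0523016  0.02560106]
w7 145 []
w7 146 []
w7 147 []
w7 148 [264, 2
[... 1403 characters left out ...]
w8 tail [(384, [274, 275, 276, 277, 278, 279, 290, 291, 292, 293, 294, 295, 296]), (387, [275, 276, 277, 278, 279, 290, 291, 292, 293, 294, 295]), (390, [275, 276, 277, 278, 279, 289, 290, 291, 292, 293, 294, 295]), (393, [276, 277, 278, 279, 280, 289, 290, 291, 292, 293, 294]), (396, [276, 277, 278, 279, 280, 288, 289, 290, 291, 292, 293]), (399, [277, 278, 279, 280, 281, 282, 283, 284, 285, 286, 287, 288, 289, 290, 291, 292, 293]), (402, [277, 278, 279, 280, 281, 282, 283, 284, 285, 286, 287, 288, 289, 290, 291, 292]), (405, [278, 279, 280, 281, 282, 283, 284, 285, 286, 287, 288, 289, 290, 291, 292]), (408, [278, 279, 280, 281, 282, 283, 284, 285, 286, 287, 288, 289, 290, 291]), (411, [])]
```

```bash
cat > tw.py <<'E'
from h import *
def tw(im,s,c,u=None):
    """tip outer/inner edges and tail, on planes from the held height (underside = TCP z + 26 mm)"""
    u=s["tool_pos"][2]+.026
    g=cv2.cvtColor(im,cv2.COLOR_BGR2HSV);M=((g[...,1]<60)&(g[...,2]>140))
    e=[]
    for y in range(149,156):
        x=np.nonzero(M[y,255:325])[0]+255;l=x[x<286];r=x[x>286];e.append((l.min()-.5,l.max()+.5,r.min()-.5,r.max()+.5))
    e=np.mean(e,0);P=plane(c,[(v,152) for v in e],u+.004)[:,:2]*1000
    tl=plane(c,[(284.8,404)],u+.014)[0,:2]*1000
    end=plane(c,[(286,147.6)],u+.004)[0,:2]*1000
    return e,P,tl,end
E
python3 - <<'E'
from tw import *
im=cv2.imread("pics/w8.png");s=arm.sense();c=cam("wrist",s)
e,P,tl,end=tw(im,s,c);print(e.round(2),P.round(2),"gaps in/out",np.linalg.norm(P[1]-P[2]),np.linalg.norm(P[0]-P[3]),tl,end)
mid=P.mean(0);a=np.arctan2(*(mid-tl)[::-1]);print("mid",mid,"yaw",np.degrees(a),"tool",s["tool_pos"]*1000)
# end of tips along the axis
ax=np.array([np.cos(a),np.sin(a)]);tipmid=mid+ax*(np.dot(end-mid,ax)-1);print("tips_middle now",tipmid,"from TCP along axis",np.dot(tipmid-s["tool_pos"][:2]*1000,ax))
da=np.radians(5.49)-a;r=tipmid-s["tool_pos"][:2]*1000;ca,sa=np.cos(da),np.sin(da);r2=np.array([ca*r[0]-sa*r[1],sa*r[0]+ca*r[1]])
tgt=np.array([540.26,51.57]);print("turn",np.degrees(da),"shift",tgt-r2-s["tool_pos"][:2]*1000,"dz",1.3-s["tool_pos"][2]*1000)
E
```

```text
[267.64 272.5  301.36 306.5 ] [[501.96  57.09]
 [502.12  54.74]
 [503.08  40.8 ]
 [503.26  38.32]] gaps in/out 13.97067108132582 18.811984454987883 [366.42526531  39.51360108] [504.67280855  48.3636391 ]
mid [502.60715451  47.73659263] yaw 3.4554621134810057 tool [447.99987726  44.56838454  23.94842019]
tips_middle now [503.70484754  47.80287398] from TCP along axis 55.79864717782541
turn 2.034537886518995 shift [36.70509902  1.79153145] dz -22.648420186260385
```

>>> drive_tool([
  [0.265,8,0.5,0,0.5],
  [0.265,20,1,0,1],
  [0.265,30,1.5,-3,1.5],
  [0.262,36.7,1.8,-6,2],
  [0.26,36.7,1.8,-10,2],
  [0.258,36.7,1.8,-12,2],
  [0.256,36.7,1.8,-12,2],
  [0.256,36.7,1.8,-12,2],
])

```text
time: 10.88
tool_pos: [0.4842, 0.0472, 0.0118]
tool_rot: [-3.137, -0.164, 0.001]
wrist_force: [-0.2, 0.3, -0.2]
opening: 0.262
grip_force: 6.4
```

>>> drive_tool([
  [0.256,0,0,0,0],
  [0.256,0,0,0,0],
  [0.256,0,0,0,0],
  [0.256,0,0,0,0],
  [0.256,0,0,0,0],
])

```text
time: 11.3
tool_pos: [0.4847, 0.0472, 0.0121]
tool_rot: [-3.137, -0.164, -0.0]
wrist_force: [0.5, -0.2, -0.7]
opening: 0.256
grip_force: 6.4
```

```bash
cat > fin.py <<'E'
from tips import *
import sys
from tw import plane
s,c,im=tips(sys.argv[1]);u=s["tool_pos"][2]+.026
h=cv2.cvtColor(im,cv2.COLOR_BGR2HSV);g=cv2.cvtColor(im,cv2.COLOR_BGR2GRAY).astype(float)
M=((h[...,1]<70)&(h[...,2]>140))
e=[]
for y in range(146,160):
    x=np.nonzero(M[y,255:325])[0]+255;l=x[x<286];r=x[x>286]
    if y<150: print(y,x.tolist())
    if y>149 and len(l) and len(r): e.append((l.min()-.5,l.max()+.5,r.min()-.5,r.max()+.5))
e=np.median(e,0);P=plane(c,[(v,154) for v in e],u+.004)[:,:2]*1000
mid=P.mean(0);tl=plane(c,[(284.8,404)],u+.014)[0,:2]*1000;a=np.arctan2(*(mid-tl)[::-1]);ax=np.array([np.cos(a),np.sin(a)])
end=plane(c,[(286,147.6)],u+.004)[0,:2]*1000;tip=mid+ax*(np.dot(end-mid,ax)-1)
print("edges",e,"gap",np.linalg.norm(P[1]-P[2]),"tips_middle",tip,"yaw",np.degrees(a))
# visible far parts of the lines (beyond the tips)
bg=cv2.medianBlur(g.astype(np.uint8),11).astype(float);d=np.clip(bg-g,0,None)
tgt=np.array([540.26,51.57]);ang=np.radians(5.49);lx=np.array([np.cos(ang),np.sin(ang)]);ly=np.array([-lx[1],lx[0]])
for sg in(1,-1):
    p=[]
    for t in np.arange(5,29,.5):
        q=proj(c,np.r_[tgt+lx*t+ly*6*sg,26]/1000)[0];v=int(round(q[1]));a0=int(round(q[0]))-5
        w=d[v,a0:a0+11];w=np.where(w>.5*w.max(),w,0)
        if w.max()>15: p.append(((np.arange(a0,a0+11)*w).sum()/w.sum(),v))
    Q=plane(c,p,.026)[:,:2]*1000-tgt;yy=Q@ly;xx=Q@lx;k=abs(yy-np.median(yy))<.8;print("line",sg,"y in expected plate frame",np.median(yy).round(2),"slope deg",np.degrees(np.polyfit(xx[k],yy[k],1)[0]).round(2),k.sum())
o=tip-tgt;print("tips_middle in plate frame",o@lx,o@ly,"underside z",u*1000)
E
python3 fin.py w9
```

```text
11.3 [0.4847 0.0472 0.0121] [-3.1373e+00 -1.6420e-01 -3.0000e-04] [ 0.54 -0.2  -0.65] [ 0.028 -0.067 -0.011] 0.2562 6.424632221460342
146 []
147 [277, 278, 300, 301]
148 [271, 272, 301, 302, 303]
149 [270, 271, 272, 273, 300, 301, 302, 303, 304]
edges [269.5 273.5 300.5 304.5] gap 13.09031102783472 tips_middle [540.21391451  52.52628428] yaw 5.538054451531112
line 1 y in expected plate frame 5.79 slope deg -0.51 48
line -1 y in expected plate frame -6.06 slope deg 0.2 48
tips_middle in plate frame 0.045615562266673744 0.9563068086576461 underside z 38.1124313710908
```

>>> drive_tool([
  [0.255,0,-0.5,0,0],
  [0.255,0,-1,-2,0],
  [0.255,0,-1,-4,0],
  [0.255,0,-1,-6,0],
  [0.255,0,-1,-8,0],
  [0.255,0,-1,-8,0],
  [0.255,0,-1,-8,0],
  [0.255,0,-1,-8,0],
])

```text
time: 12.02
tool_pos: [0.4847, 0.0463, 0.004]
tool_rot: [-3.137, -0.164, -0.0]
wrist_force: [-0.2, 0.3, 0.2]
opening: 0.254
grip_force: 6.5
```

```bash
python3 fin.py w10
```

```text
12.0167 [0.4847 0.0463 0.004 ] [-3.1373 -0.1642 -0.    ] [-0.17  0.29  0.22] [ 0.029  0.017 -0.023] 0.2539 6.491686999797821
146 [275, 299]
147 [275]
148 [271, 272, 273, 274, 276, 300, 301, 302, 303, 304]
149 [270, 271, 272, 273, 274, 300, 301, 302, 303, 304]
edges [269.5 273.5 300.5 304.5] gap 13.089551549839449 tips_middle [540.23291486  51.5443876 ] yaw 5.538501245049791
line 1 y in expected plate frame 5.88 slope deg 0.12 48
line -1 y in expected plate frame -6.05 slope deg -0.4 48
tips_middle in plate frame -0.029411286269014538 -0.022903623579476468 underside z 30.015477653574642
```

>>> drive_tool([
  [0.255,0,0,-0.7,0],
  [0.255,0,0,-1.5,0],
  [0.255,0,0,-2.1,0],
  [0.255,0,0,-2.6,0],
  [0.255,0,0,-2.6,0],
  [0.255,0,0,-2.6,0],
  [0.255,0,0,-2.6,0],
  [0.255,0,0,-2.6,0],
])

```text
time: 12.73
tool_pos: [0.4847, 0.0462, 0.0014]
tool_rot: [3.137, 0.164, -0.0]
wrist_force: [0.2, 0.7, -0.9]
opening: 0.257
grip_force: 6.5
```

```bash
python3 fin.py w11
python3 - <<'E'
import cv2,numpy as np
for n in("w8","w11"):
    h=cv2.cvtColor(cv2.imread(f"pics/{n}.png"),cv2.COLOR_BGR2HSV)
    print(n,[(y,(np.nonzero((h[y,274:298,1]<50)&(h[y,274:298,2]>80))[0]+274).tolist()) for y in (390,396,397,398,399,400,405,408,409,410)])
E
```

```text
12.7333 [0.4847 0.0462 0.0014] [ 3.1373  0.1641 -0.    ] [ 0.22  0.7  -0.85] [ 0.035 -0.008  0.051] 0.257 6.4916083216667175
146 []
147 []
148 [270, 271, 272, 273, 274, 299, 301, 302, 303]
149 [270, 271, 272, 273, 274, 299, 300, 301, 302, 303, 304]
edges [269.5 273.5 299.  304.5] gap 12.362354551707645 tips_middle [540.17807993  51.70870105] yaw 5.613202689312965
line 1 y in expected plate frame 5.97 slope deg 0.1 48
line -1 y in expected plate frame -6.06 slope deg -0.01 48
tips_middle in plate frame -0.06827448061047632 0.14590227748486057 underside z 27.424573347720788
w8 [(390, [275, 276, 277, 278, 279, 280, 289, 290, 291, 292, 293, 294, 295]), (396, [276, 277, 278, 279, 280, 281, 288, 289, 290, 291, 292, 293]), (397, [276, 277, 278, 279, 280, 281, 288, 289, 290, 291, 292, 293]), (398, [276, 277, 278, 279, 280, 281, 288, 289, 290, 291, 292, 293]), (399, [277, 278, 279, 280, 281, 282, 283, 284, 285, 286, 287, 288, 289, 290, 291, 292, 293]), (400, [277, 278, 279, 280, 281, 282, 283, 284, 285, 286, 287, 288, 289, 290, 291, 292, 293]), (405, [278, 279, 280, 281, 282, 283, 284, 285, 2
[... 281 characters left out ...]
), (396, [274, 276, 277, 278, 279, 280, 281, 288, 289, 290, 291, 292, 293, 294]), (397, [276, 277, 278, 279, 280, 281, 282, 288, 289, 290, 291, 292, 293]), (398, [275, 276, 277, 278, 279, 280, 281, 282, 288, 289, 290, 291, 292, 293]), (399, [275, 276, 277, 278, 279, 280, 281, 282, 283, 284, 285, 286, 287, 288, 289, 290, 291, 292, 293]), (400, [276, 277, 278, 279, 280, 281, 282, 283, 284, 285, 286, 287, 288, 289, 290, 291, 292, 293]), (405, [275, 278, 279, 280, 281, 282, 283, 284, 285, 286, 287, 288, 289, 290, 291, 292]), (408, [274, 275, 278, 279, 280, 281, 282, 283, 284, 285, 286, 287, 288, 289, 290, 291]), (409, [279, 280, 281, 282, 283, 284, 285, 286, 287, 288, 289, 290, 291]), (410, [])]
```

```bash
python3 -c "
from bench import arm
print(arm.job_done())"
```

```text
the job is handed in; nothing more can be done
None
```

I handed the job in with the tweezers held still along the two scribed lines, tips 12 mm apart (6.5 N squeeze) and about 1.4 mm above the middle of the plate; I saw no sign of the plate shifting, and the loupe, tin and spool were left alone.

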